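# Seat the carving head on its ball stand and latch it

## Robot

A 7-joint arm with a two-finger parallel gripper is mounted at the origin on the work surface. World frame = base frame: x ahead of the robot, y to its left, z up, the work surface at z = 0. Lengths are in m, angles in rad, forces in N, time in s.
With the tool pointing down it reaches from about 0.35 to 0.9 m from the base axis. Payload 8.1 kg.
Tool frame: the origin (TCP) lies midway between the tips of the shut fingers; the grasp point (between the pads) lies arm.grasp_offset behind it (arm.grasp_offset is the distance from the TCP to the grasp point, in m); z points along the fingers, y is the line along which they close (so a half turn about z gives the same grasp; the last joint's range is limited). The gripper opens to 92 mm and grips with 3 to 60 N. Pads are 19 mm wide; open, the fingers measure 130 mm over their backs; the gripper's body (75 mm by 190 mm) begins 47 mm behind the grasp point.
Start: joints at [1.098, 0.434, 0.025, 1.573, -0.012, 1.134, -0.075], TCP at [0.226, -0.583, 0.227] pointing down, gripper open.
Joint ranges: [-2.62, 2.62], [-0.44, 2.09], [-1.27, 1.32], [0.08, 2.57], [-1.32, 4.46], [0.12, 2], [-2.74, 2.74]. Speed limits (rad/s): [2.22, 2.22, 3.01, 3.01, 3.14, 3.14, 3.14].

## Interface

Orientations are given as a rotation vector (axis times angle).
In Python, from cell import observe, imaging, arm gives the robot as it stands.
- The arm moves only by the tool apply_moves, never from a script. Its argument "commands" is a list of rows, each a list of 5 numbers: the opening in per cent of the stroke, from 0 (shut) to 100 (fully open), then the shift along the world's x, y, z in units of 0.06 m (1.0 is 0.06 m), then the turn about the world's z in units of 0.5 rad (1.0 is 0.5 rad). A call has 1 to 12 rows; each row shifts and turns the commanded pose from where the row before left it; what a row does not reach is not made up. A row lasts 1/8 s, in which the tool goes at most 62.5 mm and 10.7 degrees, less where a joint would pass 70% of its speed; a pose out of reach is approached as far as the arm can. A call with a number of a shift or a turn outside -1 to 1 is refused whole. A call with a gripper value outside its range is refused whole. The fingers move at their own pace and stop on an object; "newtons" is the grip in N (left out, the last holds). Time passes only in rows, so rows that do not move let the fingers close. It gives the time, the measured TCP pose, the force, the opening and the grip force at its end, in the units of the state.
- observe(): the state, without advancing time (a new reading comes with each control period).
- imaging.get_image(name): name is "side" or "top"; returns (picture, depth): 480x640x3 uint8, red, green, blue; 480x640 float32, m along the optical axis (not along the pixel's ray), 0 where there is no reading.
- imaging.camera_params(name): a dict with "camera_matrix" (3x3 intrinsics, pixels), "dist" ([k1, k2, p1, p2, k3] as OpenCV has them; the pictures are not rectified), "origin" and "rotation" of the camera in the world. Camera axes: x right, y up, looking along -z (the intrinsics and any distortion apply to the point x, -y, -z); pixel columns grow to the right and rows downward; lengths in m; the calibration is good to about 2 mm. A picture is of the moment at which its call begins. camera_params takes no time and is no camera call.
- arm.sign_off(): hands the job in; it is judged then, once.
The state is a dict: "clock": time; "joints": joint angles; "dq": joint speeds; "joint_efforts": joint torques, N m; "position": TCP position; "ee_rot": TCP orientation; "force": force on the tool from outside, world axes, zero at the start; "ft_torque": the same for the moment, N m; "width": opening from 0.0 (shut) to 1.0 (fully open); "gripper_force": force on a finger pad.
Only numpy, scipy, OpenCV 4.12 (cv2) and the standard library are available. Lean on these libraries where they do the work, as an engineer would, in place of code of your own. Each camera call takes 0.05 s, during which the arm holds its last target. There are 200 camera calls.

## Task

Mount the carving head (with the wooden blank on top) on the ball stand: lower its socket over the ball and press it fully home until its flange lies flat on the round plate, then press the red latch lever all the way down so that the head stays locked on, and let go. Go gently: press the head onto the stand, and press the lever, with less than 30 N, keep the lever up until the head is on the stand, and leave the other things on the bench where they are.

Things in the scene. Friction and masses are not known exactly. Their poses are not given: they have to be found in the camera images.
- head: Carving head, loose, 0.36 to 0.56 kg, upright on the bench. Origin: centre of its flat underside, on the socket's axis; z up, +x towards the latch lever. Green flange 8 mm thick, x -40 to 60, y -38 to 38 mm; dark steel cup 45 mm across in its middle; a green disc 49 mm across at 41.5 to 47 mm up; on it a square dark-wood blank. May be mounted any way round.
- blank (a point): Centre of the dark-wood blank, the place to grip: 36 x 36 mm, sides along the head's x and y, 47 to 82 mm above the head's underside (this point at 64.5 mm). Grip its y sides, so that the lever stays clear of the fingers.
- socket (a point): Centre of the socket's ceiling, 41.5 mm above the head's underside. The cup is open below: mouth 46 mm wide, narrowing to 33 mm at 12 mm up. In it two spring pawls resist the ball: it meets them when the head is about 13 mm too high, and 9 to 13 N of push (weight of the head included) is needed to snap past; then the flange meets the plate. Stopping at the first resistance is not home.
- hinge (a point): Hinge of the latch lever, at x 26, z 26 mm of the head; axis along the head's y. The lever carries a jaw that swings under the ball, so it closes only if the ball is fully home.
- stand: Ball stand bolted to the bench, blue foot 116 mm across. Origin: centre of the foot's underside, on the vertical axis of the ball; z up. A steel column carries a round aluminium plate 124 mm across and a 30 mm steel ball on a 12 mm neck, the ball's centre 26 mm above the plate's top.
- stand_axis (a point): Point on the stand's axis, 12 mm above the bench. The column's height differs each time and is not measured: the plate's top is 61 to 87 mm above the bench (the ball's top 102 to 128 mm). Plate and ball ride on a stiff cushion spring (5 N per mm). Mounted, the head's underside lies on the plate's top.
- post (a joint): Cushion of the stand, m: plate and ball sink by 1 mm per 5 N; about -0.001 empty, -0.002 with the head resting on it, -0.005 with a further 15 N; below -0.0082 it is overloaded. It does not tell the column's height.
- latch (a joint): Angle of the latch lever: 0 = fully up (open), 0.8 = fully down (locked, hard stop). It starts at 0 to 0.12. A stiff hinge (0.14 N m, so 3 to 6 N at the pad) keeps it where it is left; pressing down on the pad increases it. The pad swings outwards as it goes down.
- latch_pad: Red pad 22 x 22 x 7 mm at the end of the latch lever, origin at the centre of its top face, 45 mm along the lever from the hinge and 8 mm above its line: in the head's frame x 52, z 64 mm with the lever up (0), x 71, z 34 mm with it down (0.8). The lever is level when down. Press here from above with closed fingers.
- primer_can: Bystander: black and grey spray can, 66 mm across, 170 mm tall; origin under its centre.
- yellow_can: Bystander: yellow spray can, 60 mm across, 150 mm tall; origin under its centre.
- tumbler: Bystander: steel tumbler, 84 mm across, 140 mm tall; origin under its centre.
- carton: Bystander: small cardboard carton 70 x 120 x 100 mm; origin under its centre.
- sanding_block: Bystander: cork sanding block 100 x 60 x 28 mm; origin under its centre.
- wrench: Bystander: steel hand wrench about 160 mm long, lying; origin under its centre.
- mixing_cup: Bystander: orange mixing cup, 52 mm across, 45 mm tall; origin under its centre.
There are look-alikes about, which are no part of the job. Of the things like the stand, leave any that is yellow; of the rest the larger one is meant. Leave any pink look-alike of the head alone.

How it is judged:
On the way, in this order (a step that is already met when the one before it is completed fails the run):
1. the head stands upright on the ball stand, centred on it, with the lever still up (horizontal distance between head and stand below 0.005 m and angle between head's own z axis and vertical below 0.06 rad and z of head in the frame of stand between 0.05 and 0.1 m and value of joint latch below 0.3 rad and contact force between head and stand above 1 N), for 0.2 s.
2. the lever is pressed all the way down (horizontal distance between head and stand below 0.005 m and angle between head's own z axis and vertical below 0.06 rad and z of head in the frame of stand between 0.05 and 0.1 m and value of joint latch above 0.7 rad), for 0.2 s.
At the end, for the whole second after the job is handed in: the head is at rest on the ball stand, its origin within 5 mm of the stand's axis and 50 to 100 mm above the foot's underside, upright within 0.06 rad and bearing on the stand, the latch lever down (joint above 0.7 rad) (all of step 2 and contact force between head and stand above 1 N and linear speed of head below 0.02 m/s); the robot touches nothing.
It fails at once if the stand is overloaded: its cushion is pressed in by more than 8.2 mm (over about 30 N of push on head or lever) (value of joint post below -0.0082 m).
It fails at once if the lever pad is pressed with more than 30 N (contact force between the fingers and latch_pad above 30 N).
It fails at once if the lever is pressed down before the head is on the stand (value of joint latch above 0.5 rad and horizontal distance between head and stand above 0.02 m).
It fails at once if another thing on the bench is moved by more than 30 mm (distance of any of primer_can, yellow_can, tumbler, carton, sanding_block, wrench, mixing_cup from where it was at the start of the episode above 0.03 m).
It also fails if it takes over 64 s, if anything falls off the work surface, if the arm or the gripper's body presses on something with over 40 N, if the wrist force passes 120 N, or if a joint passes its speed limit or range.

## Working session

There is one attempt and no reset: what is moved stays moved. The work goes in short steps, Python scripts to look and compute and a tool call to move; the robot and the scene stay as the last step left them, time stands still between calls to the robot, and variables do not carry over. Pictures are saved under pics/ and viewed, at most 10 in all, crops included, and the job is handed in when it is done.

Besides the shell and the picture viewer there is one more tool, called after "Request:" by a JSON object that holds its "fn" and its "kwargs", one argument or row to a line. apply_moves: Moves the arm, as the interface text tells. Its arguments: {"type":"object","properties":{"commands":{"type":"array"},"newtons":{"type":"number"}},"required":["commands"]}

```bash
mkdir -p pics
cat > h.py <<'E'
import numpy as np, cv2
from cell import observe, imaging, arm
def snap(n):
    im,d=imaging.get_image(n); p=imaging.camera_params(n); return im,d,p
def world(p,d,uv):
    # depth -> world points for pixels uv (N,2)
    uv=np.atleast_2d(uv).astype(np.float64); K=np.array(p["camera_matrix"]); 
    n=cv2.undistortPoints(uv[:,None],K,np.array(p["dist"]))[:,0]
    z=np.array([d[int(v),int(u)] for u,v in uv])
    c=np.c_[n[:,0]*z,-n[:,1]*z,-z]
    return c@np.array(p["rotation"]).T+np.array(p["origin"])
def ray(p,uv,h):
    # ray onto plane z=h
    uv=np.atleast_2d(uv).astype(np.float64)
    n=cv2.undistortPoints(uv[:,None],np.array(p["camera_matrix"]),np.array(p["dist"]))[:,0]
    r=np.c_[n[:,0],-n[:,1],-np.ones(len(n))]@np.array(p["rotation"]).T; o=np.array(p["origin"])
    return o+r*((h-o[2])/r[:,2])[:,None]
def cloud(p,d):
    v,u=np.mgrid[0:480,0:640]; return world(p,d,np.c_[u.ravel(),v.ravel()]).reshape(480,640,3)
E
python3 - <<'E'
from h import *
for n in("top","side"):
    im,d,p=snap(n); cv2.imwrite(f"pics/{n}0.png",im[...,::-1]); np.savez(f"{n}0.npz",im=im,d=d)
    print(n,{k:np.round(np.array(v),4).tolist() for k,v in p.items() if k in("camera_matrix","dist","origin","rotation")})
print(observe(), arm.grasp_offset)
E
```

```text
top {'camera_matrix': [[481.4032, 0.0, 320.1696], [0.0, 481.4032, 237.0342], [0.0, 0.0, 1.0]], 'dist': [-0.0144, 0.0, 0.0, 0.0, 0.0], 'origin': [0.4552, 0.0339, 1.1522], 'rotation': [0.0736, -0.0779, -1.5952]}
side {'camera_matrix': [[476.7887, 0.0, 316.9961], [0.0, 476.7887, 239.2404], [0.0, 0.0, 1.0]], 'dist': [0.0404, 0.0, 0.0, 0.0, 0.0], 'origin': [0.285, 0.8831, 0.7156], 'rotation': [0.1724, -1.3236, -2.5296]}
{'clock': 0.1, 'joints': array([ 1.09838619,  0.43514883,  0.02495068,  1.57399914, -0.01156355,
        1.13400762, -0.07511398]), 'dq': array([-1.13107031e-04, -2.39195539e-03, -9.65906016e-06, -2.25095352e-03,
       -9.11683108e-04,  1.93914030e-04,  2.48124720e-05]), 'joint_efforts': array([ 2.44457333e-03, -6.69126749e+01,  9.87623669e-01, -3.15148115e+01,
       -6.06214441e-02,  3.74506821e-02,  1.02972990e-04]), 'position': array([ 0.22568469, -0.58233829,  0.22602867]), 'ee_rot': array([-3.08671829e+00, -5.77269464e-01,  6.42216963e-04]), 'force': array([-0.09986233,  0.48228822, -0.14021328]), 'ft_torque': array([ 0.01948662, -0.04776669,  0.02031359]), 'gripper_force': 0.0, 'width': 1.0008583759108534} 0.0188
```

View pics/top0.png

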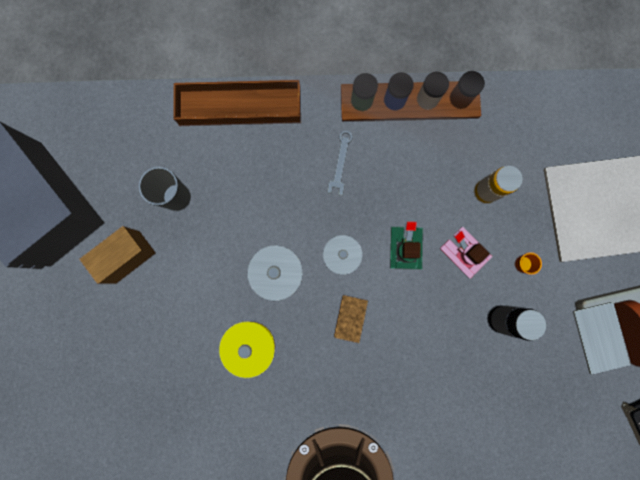

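View pics/side0.png

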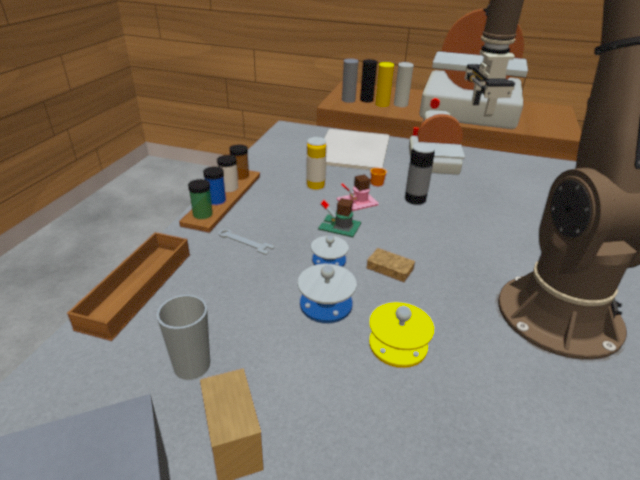

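The top view shows three stand-like things: a large aluminium and blue one at (274,273), a small one at (342,254) and a yellow one at (246,350). There are two heads: green at (407,248) and pink at (467,252). The meant ones are the large non-yellow stand and the green head, whose lever points up in the image (about +x). I'll measure both and check them in one crop.

```bash
sed -i 's/np.array(p\["rotation"\])/cv2.Rodrigues(np.array(p["rotation"],float))[0]/g' h.py
cat > m.py <<'E'
from h import *
def circ(p,c,mask,zl,zh):
    pts=c[mask&(c[...,2]>zl)&(c[...,2]<zh)]; return pts
if __name__=="__main__":
  for n in("top","side"):
    im,d,p=snap(n); c=cloud(p,d); hsv=cv2.cvtColor(im,cv2.COLOR_RGB2HSV)
    H,S,V=[hsv[...,i].astype(int) for i in range(3)]; v,u=np.mgrid[0:480,0:640]
    z=c[...,2]
    box={"top":(235,315,235,312),"side":(290,360,260,325)}[n]
    b=(u>box[0])&(u<box[1])&(v>box[2])&(v<box[3])
    m=b&(S<60)&(z>0.045)&(z<0.135)
    P=c[m]; h,e=np.histogram(P[:,2],bins=45,range=(.045,.135)); print(n,"stand hist",[(round(e[i]*1000),int(h[i])) for i in range(45) if h[i]>3])
    zp=np.median(P[:,2]); pl=m&(abs(z-zp)<.004); mm=pl.astype(np.uint8)
    k=max(cv2.findContours(mm,cv2.RETR_EXTERNAL,cv2.CHAIN_APPROX_NONE)[0],key=len)[:,0]
    w=ray(p,k,zp)[:,:2].astype(np.float32); (cx,cy),r=cv2.minEnclosingCircle(w); el=cv2.fitEllipse(w)
    print(" plate z",zp,"circle",cx,cy,r,"ell",el)
    box={"top":(380,436,210,280),"side":(310,366,192,240)}[n]
    b=(u>box[0])&(u<box[1])&(v>box[2])&(v<box[3])
    for nm,m in dict(green=b&(H>60)&(H<95)&(S>90),red=b&((H<6)|(H>174))&(S>190)&(V>150),wood=b&(H<16)&(S>60)&(V<110)&(z>.03)).items():
        m=m&(d>0); print(" ",nm,m.sum(),"px",u[m].mean().round(1),v[m].mean().round(1),"med",np.median(c[m],0).round(4),"min",np.percentile(c[m],3,axis=0).round(4),"max",np.percentile(c[m],97,axis=0).round(4))
        if nm=="wood":
            t=m&(z>np.percentile(z[m],95)-.006); w=c[t][:,:2].astype(np.float32); print("   top",t.sum(),cv2.minAreaRect(w),np.median(z[t]))
        if nm=="green":
            t=m&(z<.02); k=np.c_[u[t],v[t]]; w=ray(p,k,.008)[:,:2].astype(np.float32); print("   flange",cv2.minAreaRect(w),np.median(z[t]))
        if nm=="red": print("   rect",cv2.minAreaRect(c[m][:,:2].astype(np.float32)))
E
python3 m.py
python3 - <<'E'
import cv2,numpy as np
t=cv2.imread("pics/top0.png")[205:385,210:500]; s=cv2.imread("pics/side0.png")[170:370,280:470]
s=cv2.resize(s,None,fx=.9,fy=.9); a=np.zeros((180,461+10,3),np.uint8); a[:,:290]=t; a[:,300:300+s.shape[1]]=s
cv2.imwrite("pics/crop.png",cv2.resize(a,None,fx=1.69,fy=1.69,interpolation=cv2.INTER_CUBIC))
E
```

```text
top stand hist [(59, 39), (61, 195), (63, 608), (65, 837), (67, 428), (69, 93), (71, 7), (93, 9), (95, 11), (97, 15), (99, 32), (101, 23), (103, 29), (105, 17), (107, 8)]
 plate z 0.06574764916762177 circle 0.4811538755893707 0.13370555639266968 0.061836034059524536 ell ((0.48124268651008606, 0.13363535702228546), (0.1207798421382904, 0.12117929756641388), 9.045286178588867)
  green 765 px 404.3 248.7 med [ 0.5319 -0.1624  0.0087] min [ 0.4881 -0.2104  0.0037] max [ 0.5818 -0.1389  0.05  ]
   flange ((0.5351557731628418, -0.1756283938884735), (0.07428766041994095, 0.09798257797956467), 87.35029602050781) 0.008280446525838814
  red 70 px 411.0 225.6 med [ 0.5805 -0.178   0.0655] min [ 0.5737 -0.1868  0.0568] max [ 0.5891 -0.1683  0.071 ]
   rect ((0.5811339020729065, -0.17783820629119873), (0.020182084292173386, 0.016060328111052513), 89.42655181884766)
  wood 239 px 411.1 250.0 med [ 0.5241 -0.1719  0.0819] min [ 0.5087 -0.1894  0.0687] max [ 0.5398 -0.157   0.086 ]
   top 193 ((0.5241846442222595, -0.17358598113059998), (0.03371864929795265, 0.03175788372755051), 88.03658294677734) 
[... 502 characters left out ...]
0.1552  0.0089] min [ 0.4887 -0.2039  0.0056] max [ 0.5817 -0.135   0.0483]
   flange ((0.5357049703598022, -0.17129498720169067), (0.07602900266647339, 0.09738900512456894), 87.10901641845703) 0.008524605278805608
  red 26 px 324.3 203.8 med [ 0.5814 -0.1753  0.0631] min [ 0.5763 -0.1847  0.0573] max [ 0.5862 -0.1654  0.0701]
   rect ((0.5811924338340759, -0.17426998913288116), (0.01002317015081644, 0.024809662252664566), 0.26784658432006836)
  wood 188 px 344.5 206.5 med [ 0.5222 -0.1587  0.0779] min [ 0.5076 -0.1819  0.0563] max [ 0.5392 -0.1533  0.0841]
   top 95 ((0.5243411064147949, -0.16966743767261505), (0.03522372990846634, 0.03363005816936493), 6.09323263168335) 0.08251993339376473
```

View pics/crop.png

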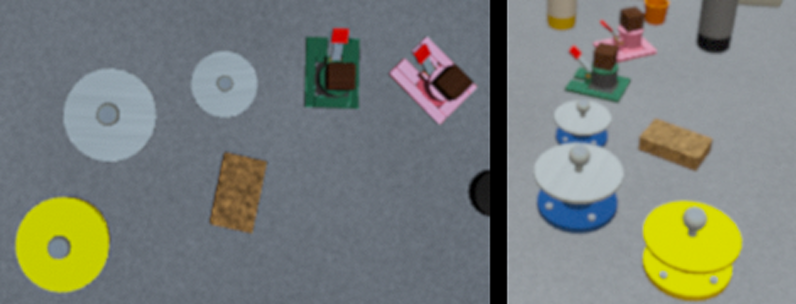

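The crop confirms it: the green head has an upright lever pointing +x (yaw about -0.05 rad), and the large blue-footed stand is the only large non-yellow one. Both views agree to within about 4 mm in y, so I'll use the averages. Next I'll work out the approach.

Run:
```python
from h import *
s=observe(); R=cv2.Rodrigues(s["ee_rot"])[0]; y=R[:,1]; print("tool axes",R.round(3).tolist())
a=np.arctan2(y[1],y[0]); t=np.pi/2-.05; dt=(t-a+np.pi/2)%np.pi-np.pi/2
print("yaw y",a,"turn",dt,"units",dt/.5)
g=np.array([.5247,-.1722]); print("shift units",(g-s["position"][:2])/.06, s["position"])
```

```text
tool axes [[0.932, 0.361, -0.0], [0.361, -0.932, 0.001], [-0.0, -0.001, -1.0]]
yaw y -1.2010783951321504 turn -0.4197179316627464 units -0.8394358633254928
shift units [4.98280027 6.8383756 ] [ 0.22573198 -0.58250254  0.22628671]
```

Request:
{"fn": "apply_moves", "kwargs": {
  "commands": [
    [100, 0, 0, 0.5, 0],
    [100, 0.3, 0.4, 0, -0.1],
    [100, 0.5, 0.7, 0, -0.2],
    [100, 0.5, 0.7, 0, -0.2],
    [100, 0.5, 0.7, 0, -0.2],
    [100, 0.5, 0.7, 0, -0.14],
    [100, 0.5, 0.7, 0, 0],
    [100, 0.5, 0.7, 0, 0],
    [100, 0.5, 0.7, 0, 0],
    [100, 0.5, 0.7, 0, 0],
    [100, 0.5, 0.7, 0, 0],
    [100, 0, 0, 0, 0]
  ]
}}

```text
clock: 1.7
position: [0.516, -0.176, 0.2565]
ee_rot: [-3.139, 0.067, -0.001]
force: [-0.1, -0.3, -0.2]
width: 0.999
gripper_force: 0.0
```

Run:
```python
from h import *
s=observe(); R=cv2.Rodrigues(s["ee_rot"])[0]; a=np.arctan2(R[1,1],R[0,1])
print(s["clock"],s["position"],"yaw",a,"turn units",(-np.pi/2-.05-a)/.5,"shift",(np.array([.5247,-.1722,.0525])-s["position"])/.06, s["force"],s["joints"])
```

```text
1.7 [ 0.51604874 -0.17597068  0.25651964] yaw -1.613589719602905 turn units -0.014413214383983242 shift [ 0.14418764  0.06284462 -3.40032732] [-0.05878116 -0.2572948  -0.22135519] [ 0.32934391  0.2882064  -0.12512029  1.71731222  0.03669565  1.13824258
 -1.41963722]
```

Request:
{"fn": "apply_moves", "kwargs": {
  "commands": [
    [100, 0.14, 0.06, -0.3, -0.01],
    [100, 0, 0, -0.6, 0],
    [100, 0, 0, -0.6, 0],
    [100, 0, 0, -0.6, 0],
    [100, 0, 0, -0.5, 0],
    [100, 0, 0, -0.4, 0],
    [100, 0, 0, -0.3, 0],
    [100, 0, 0, -0.1, 0],
    [100, 0, 0, 0, 0],
    [100, 0, 0, 0, 0]
  ],
  "newtons": 35
}}

```text
clock: 2.95
position: [0.5226, -0.1776, 0.0533]
ee_rot: [3.14, -0.088, 0.001]
force: [1.1, -0.5, 0.9]
width: 0.999
gripper_force: 0.0
```

Request:
{"fn": "apply_moves", "kwargs": {
  "commands": [
    [70, 0, 0, 0, 0],
    [55, 0, 0, 0, 0],
    [45, 0, 0, 0, 0],
    [35, 0, 0, 0, 0],
    [25, 0, 0, 0, 0],
    [15, 0, 0, 0, 0],
    [15, 0, 0, 0, 0],
    [15, 0, 0, 0, 0]
  ],
  "newtons": 35
}}

```text
clock: 3.95
position: [0.5223, -0.1769, 0.0527]
ee_rot: [-3.14, 0.086, 0.0]
force: [-0.6, 2.0, 1.2]
width: 0.392
gripper_force: 34.9
```

Request:
{"fn": "apply_moves", "kwargs": {
  "commands": [
    [15, 0, 0, 0.1, 0],
    [15, 0, 0, 0.3, 0],
    [15, 0, 0, 0.4, 0],
    [15, 0, 0, 0.4, 0],
    [15, 0, 0, 0.4, 0],
    [15, 0, 0, 0.4, 0],
    [15, 0, 0, 0.3, 0],
    [15, 0, 0, 0.2, 0],
    [15, 0, 0, 0, 0],
    [15, 0, 0, 0, 0]
  ]
}}

```text
clock: 5.2
position: [0.5217, -0.1771, 0.2019]
ee_rot: [-3.14, 0.087, 0.002]
force: [-0.6, -0.2, -5.3]
width: 0.388
gripper_force: 34.9
```

Request:
{"fn": "apply_moves", "kwargs": {
  "commands": [
    [15, -0.07, 0.2, 0, 0],
    [15, -0.07, 0.4, 0, 0],
    [15, -0.07, 0.5, 0, 0],
    [15, -0.07, 0.6, 0, 0],
    [15, -0.07, 0.6, 0, 0],
    [15, -0.07, 0.6, 0, 0],
    [15, -0.07, 0.6, 0, 0],
    [15, -0.07, 0.6, 0, 0],
    [15, -0.07, 0.5, 0, 0],
    [15, -0.07, 0.4, 0, 0],
    [15, 0, 0.2, 0, 0],
    [15, 0, 0, 0, 0]
  ]
}}

```text
clock: 6.7
position: [0.48, 0.1355, 0.2026]
ee_rot: [3.14, -0.084, -0.001]
force: [0.2, 0.2, -4.9]
width: 0.393
gripper_force: 34.9
```

Run:
```python
from h import *
for i,n in enumerate(("top","side")):
    im,d,p=snap(n); cv2.imwrite(f"pics/{n}1.png",im[...,::-1]); np.savez(f"{n}1.npz",im=im,d=d)
s=observe(); print(s["clock"],s["position"],s["force"],s["width"],s["gripper_force"])
a=cv2.imread("pics/top1.png")[140:380,160:400]; b=cv2.imread("pics/side1.png")[160:400,220:460]
cv2.imwrite("pics/c1.png",cv2.resize(np.hstack([a,b]),None,fx=1.66,fy=1.66,interpolation=cv2.INTER_CUBIC))
```

```text
6.8 [0.48034409 0.13376164 0.20252598] [-0.04783295 -0.08301672 -5.33866938] 0.39216345979933276 34.92749512195587
```

View pics/c1.png

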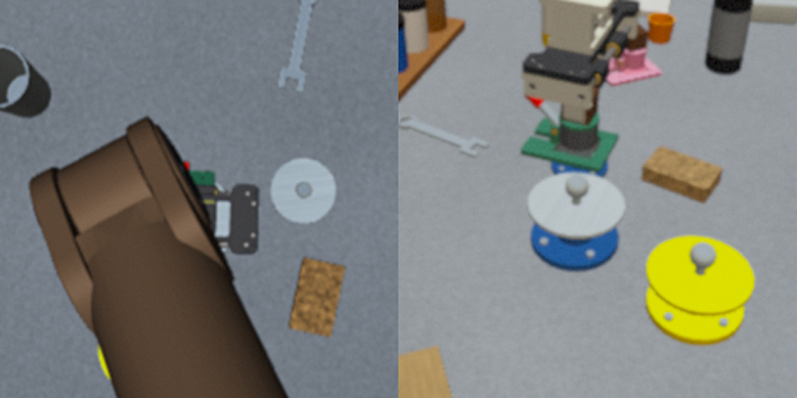

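The crop shows the head held upright above the stand, flange at about (570,145) and ball at about (577,187). The arm hides it from the top camera, so I'll measure its offset from the stand in the side view alone.

```bash
cat > off.py <<'E'
from h import *
im,d,p=snap("side"); s=observe(); c=cloud(p,d); hsv=cv2.cvtColor(im,cv2.COLOR_RGB2HSV)
H,S,V=[hsv[...,i].astype(int) for i in range(3)]; v,u=np.mgrid[0:480,0:640]
b=(u>280)&(u<350)&(v>190)&(v<290); z=c[...,2]; zt=s["position"][2]-.0525+.008
g=b&(H>60)&(H<95)&(S>90)&(d>0); t=g&(abs(z-zt)<.012)
print("green z pct",np.percentile(z[t],[5,25,50,75,95]).round(4),t.sum())
w=ray(p,np.c_[u[t],v[t]],zt)[:,:2].astype(np.float32); r=cv2.minAreaRect(w); print(r)
w2=c[t][:,:2].astype(np.float32); print("depth xy",cv2.minAreaRect(w2))
bx=cv2.boxPoints(r); print(bx.round(4).tolist()); print("tcp",s["position"])
E
python3 off.py
python3 - <<'E'
# the same measure on the stand (plate z .0662) is (.4822,.1376) in the side view
E
```

```text
green z pct [0.1562 0.1581 0.159  0.1597 0.1609] 590
((0.4939008951187134, 0.13849282264709473), (0.07906350493431091, 0.09860876202583313), 88.47637176513672)
depth xy ((0.4933571219444275, 0.13834747672080994), (0.07718414813280106, 0.09885057806968689), 89.59844970703125)
[[0.44359999895095825, 0.10029999911785126], [0.5421000123023987, 0.09769999980926514], [0.5442000031471252, 0.17669999599456787], [0.4456999897956848, 0.179299995303154]]
tcp [0.4804113  0.13353205 0.20257968]
```

Request:
{"fn": "apply_moves", "kwargs": {
  "commands": [
    [15, -0.02, 0, -0.1, 0],
    [15, 0, 0, -0.3, 0],
    [15, 0, 0, -0.3, 0],
    [15, 0, 0, -0.2, 0],
    [15, 0, 0, -0.1, 0],
    [15, 0, 0, 0, 0],
    [15, 0, 0, 0, 0]
  ]
}}

```text
clock: 7.72
position: [0.4795, 0.135, 0.1432]
ee_rot: [-3.14, 0.087, -0.001]
force: [-0.5, -0.5, -3.9]
width: 0.392
gripper_force: 34.9
```

Request:
{"fn": "apply_moves", "kwargs": {
  "commands": [
    [15, 0, 0, -0.05, 0],
    [15, 0, 0, 0, 0]
  ]
}}

```text
clock: 7.98
position: [0.479, 0.1348, 0.1397]
ee_rot: [3.14, -0.087, -0.0]
force: [-0.4, 0.1, -4.9]
width: 0.387
gripper_force: 34.9
```

Request:
{"fn": "apply_moves", "kwargs": {
  "commands": [
    [15, 0, 0, -0.05, 0],
    [15, 0, 0, 0, 0],
    [15, 0, 0, 0, 0]
  ]
}}

```text
clock: 8.35
position: [0.479, 0.1348, 0.1367]
ee_rot: [3.14, -0.087, -0.0]
force: [0.3, -0.4, -4.3]
width: 0.39
gripper_force: 34.9
```

Request:
{"fn": "apply_moves", "kwargs": {
  "commands": [
    [15, 0, 0, -0.04, 0],
    [15, 0, 0, 0, 0]
  ]
}}

```text
clock: 8.6
position: [0.4789, 0.1347, 0.1341]
ee_rot: [3.14, -0.087, -0.001]
force: [-0.1, 0.3, -4.3]
width: 0.39
gripper_force: 34.9
```

Request:
{"fn": "apply_moves", "kwargs": {
  "commands": [
    [15, 0, 0, -0.03, 0],
    [15, 0, 0, 0, 0]
  ]
}}

```text
clock: 8.85
position: [0.479, 0.1348, 0.1324]
ee_rot: [3.14, -0.087, -0.0]
force: [-1.1, -0.2, -5.1]
width: 0.394
gripper_force: 34.9
```

Request:
{"fn": "apply_moves", "kwargs": {
  "commands": [
    [15, 0, 0, -0.03, 0],
    [15, 0, 0, 0, 0]
  ]
}}

```text
clock: 9.1
position: [0.4791, 0.1344, 0.1307]
ee_rot: [3.14, -0.087, -0.0]
force: [0.0, -2.0, -2.0]
width: 0.392
gripper_force: 34.9
```

Request:
{"fn": "apply_moves", "kwargs": {
  "commands": [
    [15, 0, 0, -0.02, 0],
    [15, 0, 0, 0, 0]
  ]
}}

```text
clock: 9.35
position: [0.4792, 0.1343, 0.1296]
ee_rot: [3.14, -0.088, 0.0]
force: [-0.9, -4.5, -0.8]
width: 0.391
gripper_force: 34.9
```

Pawl contact shows as expected, along with a 4.5 N side force in -y, so I'll ease the head about 1.5 mm that way.

Request:
{"fn": "apply_moves", "kwargs": {
  "commands": [
    [15, 0, -0.03, 0, 0],
    [15, 0, 0, 0, 0],
    [15, 0, 0, 0, 0]
  ]
}}

```text
clock: 9.72
position: [0.4792, 0.1337, 0.1297]
ee_rot: [-3.14, 0.086, -0.001]
force: [-0.1, 1.3, -1.9]
width: 0.39
gripper_force: 34.9
```

Request:
{"fn": "apply_moves", "kwargs": {
  "commands": [
    [15, 0, 0, -0.02, 0],
    [15, 0, 0, 0, 0]
  ]
}}

```text
clock: 9.98
position: [0.4793, 0.1336, 0.1286]
ee_rot: [-3.14, 0.086, -0.001]
force: [-0.3, 1.8, 2.0]
width: 0.392
gripper_force: 35.0
```

Request:
{"fn": "apply_moves", "kwargs": {
  "commands": [
    [15, 0, 0, -0.01, 0],
    [15, 0, 0, 0, 0]
  ]
}}

```text
clock: 10.22
position: [0.4793, 0.1334, 0.128]
ee_rot: [-3.14, 0.086, -0.001]
force: [-0.0, 2.7, 3.1]
width: 0.389
gripper_force: 35.0
```

Request:
{"fn": "apply_moves", "kwargs": {
  "commands": [
    [15, 0, 0.01, -0.01, 0],
    [15, 0, 0, 0, 0]
  ]
}}

```text
clock: 10.48
position: [0.4794, 0.1335, 0.1273]
ee_rot: [3.14, -0.087, 0.001]
force: [-0.6, 1.7, 5.6]
width: 0.39
gripper_force: 35.0
```

Request:
{"fn": "apply_moves", "kwargs": {
  "commands": [
    [15, 0, 0, -0.015, 0],
    [15, 0, 0, 0, 0]
  ]
}}

```text
clock: 10.72
position: [0.4795, 0.1334, 0.1265]
ee_rot: [3.14, -0.087, 0.001]
force: [-0.6, 1.2, 5.0]
width: 0.393
gripper_force: 35.0
```

Request:
{"fn": "apply_moves", "kwargs": {
  "commands": [
    [15, 0, 0, -0.015, 0],
    [15, 0, 0, 0, 0]
  ]
}}

```text
clock: 10.98
position: [0.4796, 0.1334, 0.1256]
ee_rot: [3.14, -0.087, 0.002]
force: [0.3, 1.0, 5.1]
width: 0.389
gripper_force: 35.0
```

Request:
{"fn": "apply_moves", "kwargs": {
  "commands": [
    [15, 0, 0, -0.015, 0],
    [15, 0, 0, 0, 0]
  ]
}}

```text
clock: 11.22
position: [0.4797, 0.1334, 0.1247]
ee_rot: [3.14, -0.087, 0.002]
force: [0.4, 1.9, 3.9]
width: 0.388
gripper_force: 35.0
```

Request:
{"fn": "apply_moves", "kwargs": {
  "commands": [
    [15, 0, 0, -0.02, 0],
    [15, 0, 0, 0, 0]
  ]
}}

```text
clock: 11.48
position: [0.4798, 0.1334, 0.1235]
ee_rot: [3.14, -0.087, 0.002]
force: [0.3, 1.5, 4.7]
width: 0.392
gripper_force: 34.9
```

Request:
{"fn": "apply_moves", "kwargs": {
  "commands": [
    [15, 0, 0, -0.02, 0],
    [15, 0, 0, 0, 0]
  ]
}}

```text
clock: 11.72
position: [0.4798, 0.1334, 0.1222]
ee_rot: [3.14, -0.087, 0.002]
force: [1.8, 0.6, 2.3]
width: 0.392
gripper_force: 34.9
```

Request:
{"fn": "apply_moves", "kwargs": {
  "commands": [
    [15, 0, 0, -0.02, 0],
    [15, 0, 0, 0, 0]
  ]
}}

```text
clock: 11.98
position: [0.4794, 0.1335, 0.1208]
ee_rot: [3.14, -0.087, 0.001]
force: [2.9, -0.2, 1.3]
width: 0.385
gripper_force: 34.9
```

Request:
{"fn": "apply_moves", "kwargs": {
  "commands": [
    [15, 0, 0, -0.02, 0],
    [15, 0, 0, 0, 0]
  ]
}}

```text
clock: 12.22
position: [0.4788, 0.1335, 0.1193]
ee_rot: [3.14, -0.087, -0.001]
force: [2.4, 0.8, -2.2]
width: 0.388
gripper_force: 34.9
```

Request:
{"fn": "apply_moves", "kwargs": {
  "commands": [
    [15, 0.015, 0, -0.02, 0],
    [15, 0, 0, 0, 0]
  ]
}}

```text
clock: 12.48
position: [0.479, 0.1335, 0.1179]
ee_rot: [3.14, -0.086, -0.003]
force: [0.2, 0.8, -2.6]
width: 0.389
gripper_force: 34.9
```

Request:
{"fn": "apply_moves", "kwargs": {
  "commands": [
    [15, 0, 0, -0.02, 0],
    [15, 0, 0, 0, 0]
  ]
}}

```text
clock: 12.72
position: [0.4792, 0.1335, 0.117]
ee_rot: [3.14, -0.086, -0.002]
force: [-4.0, 1.5, 0.8]
width: 0.388
gripper_force: 34.9
```

Request:
{"fn": "apply_moves", "kwargs": {
  "commands": [
    [15, 0, 0, -0.02, 0],
    [15, 0, 0, 0, 0]
  ]
}}

```text
clock: 12.98
position: [0.4792, 0.1336, 0.116]
ee_rot: [3.14, -0.087, -0.002]
force: [-5.7, 0.9, 6.2]
width: 0.389
gripper_force: 34.9
```

Request:
{"fn": "apply_moves", "kwargs": {
  "commands": [
    [15, 0, 0, -0.015, 0],
    [15, 0, 0, 0, 0]
  ]
}}

```text
clock: 13.22
position: [0.4793, 0.1336, 0.1154]
ee_rot: [3.14, -0.086, -0.002]
force: [-5.5, 1.0, 8.6]
width: 0.389
gripper_force: 34.9
```

The pawls snapped past, then firm plate contact built up near the predicted home height at about 14 N. Relieving the side load, releasing and backing off.

Request:
{"fn": "apply_moves", "kwargs": {
  "commands": [
    [15, -0.015, 0, 0.02, 0],
    [15, 0, 0, 0, 0],
    [45, 0, 0, 0, 0],
    [60, 0, 0, 0, 0],
    [80, 0, 0, 0, 0],
    [100, 0, 0, 0, 0],
    [100, 0, 0, 0.1, 0],
    [100, 0, 0, 0.4, 0],
    [100, 0, 0, 0.6, 0],
    [100, 0, 0, 0.6, 0],
    [100, 0, 0, 0.3, 0],
    [100, 0, 0, 0, 0]
  ]
}}

```text
clock: 14.72
position: [0.4799, 0.134, 0.2379]
ee_rot: [-3.139, 0.087, -0.005]
force: [0.8, -0.3, -0.8]
width: 1.0
gripper_force: 0.0
```

Request:
{"fn": "apply_moves", "kwargs": {
  "commands": [
    [60, 0, -0.4, 0, 0],
    [30, 0, -0.6, 0, 0],
    [0, 0, -0.6, 0, 0],
    [0, 0, -0.6, 0, 0],
    [0, 0, -0.4, 0, 0],
    [0, 0, 0, 0, 0],
    [0, 0, 0, 0, 0]
  ]
}}

```text
clock: 15.6
position: [0.4787, -0.0215, 0.2357]
ee_rot: [-3.14, 0.086, 0.002]
force: [-0.2, 0.4, 0.2]
width: 0.29
gripper_force: 0.0
```

Run:
```python
from h import *
s=observe(); print(s["clock"],s["position"],s["force"],s["width"])
v,u=np.mgrid[0:480,0:640]
for n in ("top","side"):
    im,d,p=snap(n); cv2.imwrite(f"pics/{n}2.png",im[...,::-1]); c=cloud(p,d); z=c[...,2]; hsv=cv2.cvtColor(im,cv2.COLOR_RGB2HSV)
    H,S,V=[hsv[...,i].astype(int) for i in range(3)]
    b={"top":(u>225)&(u<320)&(v>220)&(v<315),"side":(u>290)&(u<360)&(v>230)&(v<320)}[n]
    for nm,m in dict(green=b&(H>60)&(H<95)&(S>90),red=b&((H<6)|(H>174))&(S>190)&(V>150)&(z>.09),wood=b&(H<16)&(S>60)&(V<110)&(z>.12)).items():
        m=m&(d>0)
        if m.sum()<5: print(n,nm,m.sum()); continue
        print(n,nm,m.sum(),np.median(c[m],0).round(4),np.percentile(z[m],[5,50,95]).round(4),u[m].mean(),v[m].mean())
        if nm=="green": 
            t=m&(z<.085); k=ray(p,np.c_[u[t],v[t]],.073)[:,:2].astype(np.float32); print("  flange",cv2.minAreaRect(k),np.median(z[t]))
        if nm=="wood": t=m&(z>np.percentile(z[m],95)-.006); print("  top",cv2.minAreaRect(c[t][:,:2].astype(np.float32)),np.median(z[t]))
        if nm=="red": print("  rect",cv2.minAreaRect(c[m][:,:2].astype(np.float32)))
a=cv2.imread("pics/top2.png")[200:320,220:340]; b=cv2.imread("pics/side2.png")[210:330,270:390]
cv2.imwrite("pics/c2.png",cv2.resize(np.hstack([a,b]),None,fx=3.3,fy=3.3,interpolation=cv2.INTER_CUBIC))
```

```text
15.6 [ 0.47872207 -0.02146853  0.23572574] [-0.21417131  0.35685291  0.21660608] 0.2901397009955579
top green 907 [0.4922 0.1255 0.0732] [0.0695 0.0732 0.1125] 275.1885336273429 268.80595369349504
  flange ((0.492114782333374, 0.1337062418460846), (0.07393705099821091, 0.09748341143131256), 86.35352325439453) 0.07280845925000712
top red 73 [0.5373 0.1309 0.1296] [0.1232 0.1296 0.1346] 272.9178082191781 245.73972602739727
  rect ((0.5373460054397583, 0.13107743859291077), (0.017909694463014603, 0.01670771837234497), 87.28328704833984)
top wood 250 [0.4818 0.1342 0.1466] [0.1438 0.1466 0.1496] 271.38 271.744
  top ((0.4821542203426361, 0.13310793042182922), (0.03410011902451515, 0.03199635446071625), 85.32952880859375) 0.1467047954221372
side green 628 [0.484  0.1543 0.0739] [0.0713 0.0739 0.1128] 322.75955414012736 280.5636942675159
  flange ((0.49224475026130676, 0.1371603012084961), (0.07500866055488586, 0.0974888727068901), 87.61260986328125) 0.07360701257792746
side red 57 [0.5379 0.1334 0.1279] [0.1225 0.1279 0.1341] 302.42105263157896 252.68421052631578
  rect ((0.5377610325813293, 0.13348110020160675), (0.02059328183531761, 0.013465155847370625), 89.65193939208984)
side wood 347 [0.4802 0.1504 0.1442] [0.1232 0.1442 0.1487] 327.7723342939481 256.700288184438
  top ((0.48156753182411194, 0.13728991150856018), (0.035724423825740814, 0.03213450685143471), 86.50436401367188) 0.1476653125729035
```

View pics/c2.png

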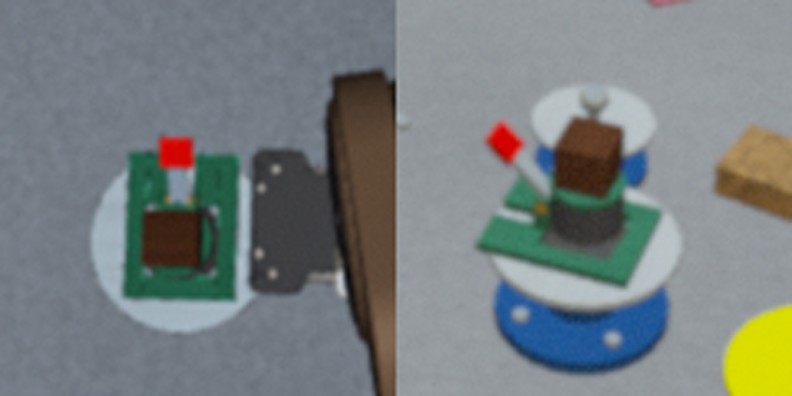

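The crop shows the flange flat on the round plate: its top is at about 73 mm in both views, and the head is centred to about 1 mm. The lever is still up, with the red pad at (177,152) in the left half and (505,143) in the right half. Moving above the pad with the fingers closed.

Request:
{"fn": "apply_moves", "kwargs": {
  "commands": [
    [0, 0.2, 0.3, 0, 0],
    [0, 0.3, 0.6, 0, 0],
    [0, 0.3, 0.6, 0, 0],
    [0, 0.2, 0.6, 0, 0],
    [0, 0.15, 0.4, 0, 0],
    [0, 0, 0, 0, 0],
    [0, 0, 0, 0, 0],
    [0, 0, 0, 0, 0]
  ]
}}

```text
clock: 16.7
position: [0.5479, 0.1266, 0.2363]
ee_rot: [3.14, -0.089, -0.0]
force: [0.1, -0.9, 0.1]
width: 0.005
gripper_force: 0.0
```

Run:
```python
from h import *
s=observe(); print(s["clock"],s["position"],s["force"],s["width"], "to go",(np.array([.549,.130,.145])-s["position"])/.06)
```

```text
16.7 [0.54786582 0.12659357 0.23634877] [ 0.06907542 -0.90423291  0.09256162] 0.004567926240038366 to go [ 0.01890304  0.05677386 -1.52247953]
```

Request:
{"fn": "apply_moves", "kwargs": {
  "commands": [
    [0, 0.02, 0.06, -0.3, 0],
    [0, 0, 0, -0.5, 0],
    [0, 0, 0, -0.4, 0],
    [0, 0, 0, -0.25, 0],
    [0, 0, 0, -0.07, 0],
    [0, 0, 0, 0, 0],
    [0, 0, 0, 0, 0]
  ]
}}

```text
clock: 17.58
position: [0.5498, 0.1314, 0.146]
ee_rot: [-3.14, 0.087, -0.002]
force: [1.1, -0.2, 0.2]
width: 0.004
gripper_force: 0.0
```

Request:
{"fn": "apply_moves", "kwargs": {
  "commands": [
    [0, 0, 0, -0.07, 0],
    [0, 0, 0, -0.05, 0],
    [0, 0, 0, 0, 0]
  ]
}}

```text
clock: 17.95
position: [0.549, 0.1312, 0.1376]
ee_rot: [3.14, -0.087, -0.001]
force: [0.1, -0.3, 0.6]
width: 0.006
gripper_force: 0.0
```

Request:
{"fn": "apply_moves", "kwargs": {
  "commands": [
    [0, 0, 0, -0.04, 0],
    [0, 0, 0, -0.04, 0],
    [0, 0, 0, 0, 0]
  ]
}}

```text
clock: 18.32
position: [0.5497, 0.1313, 0.1334]
ee_rot: [-3.14, 0.087, -0.001]
force: [0.6, 0.7, 3.4]
width: 0.005
gripper_force: 1.8
```

Request:
{"fn": "apply_moves", "kwargs": {
  "commands": [
    [0, 0, 0, -0.04, 0],
    [0, 0, 0, -0.04, 0],
    [0, 0, 0, 0, 0]
  ]
}}

```text
clock: 18.7
position: [0.552, 0.1313, 0.1298]
ee_rot: [-3.139, 0.088, -0.008]
force: [4.7, -0.7, 8.6]
width: 0.005
gripper_force: 4.1
```

The finger contacts the pad (8.6 N) and is dragged outward as the pad swings. I'll follow the arc.

Request:
{"fn": "apply_moves", "kwargs": {
  "commands": [
    [0, 0.04, 0, -0.04, 0],
    [0, 0.03, 0, -0.04, 0],
    [0, 0, 0, 0, 0]
  ]
}}

```text
clock: 19.08
position: [0.5566, 0.1312, 0.125]
ee_rot: [-3.139, 0.088, -0.009]
force: [5.6, -1.9, 7.5]
width: 0.003
gripper_force: 3.7
```

Request:
{"fn": "apply_moves", "kwargs": {
  "commands": [
    [0, 0.03, 0, -0.04, 0],
    [0, 0.03, 0, -0.04, 0],
    [0, 0, 0, 0, 0]
  ]
}}

```text
clock: 19.45
position: [0.5586, 0.1313, 0.1194]
ee_rot: [-3.14, 0.088, -0.004]
force: [4.1, 0.5, 4.7]
width: 0.007
gripper_force: 2.5
```

Request:
{"fn": "apply_moves", "kwargs": {
  "commands": [
    [0, 0.02, 0, -0.04, 0],
    [0, 0.02, 0, -0.04, 0],
    [0, 0, 0, 0, 0]
  ]
}}

```text
clock: 19.82
position: [0.5594, 0.1313, 0.1138]
ee_rot: [3.14, -0.087, -0.0]
force: [2.8, -0.7, 3.6]
width: 0.006
gripper_force: 1.9
```

Request:
{"fn": "apply_moves", "kwargs": {
  "commands": [
    [0, 0, 0, -0.05, 0],
    [0, 0, 0, -0.05, 0],
    [0, 0, 0, 0, 0]
  ]
}}

```text
clock: 20.2
position: [0.5589, 0.1312, 0.1074]
ee_rot: [3.14, -0.087, -0.002]
force: [1.8, -0.1, 3.2]
width: 0.005
gripper_force: 1.2
```

Request:
{"fn": "apply_moves", "kwargs": {
  "commands": [
    [0, -0.02, 0, -0.04, 0],
    [0, -0.02, 0, -0.04, 0],
    [0, 0, 0, 0, 0]
  ]
}}

```text
clock: 20.58
position: [0.5566, 0.1312, 0.1028]
ee_rot: [3.14, -0.087, -0.001]
force: [1.6, 0.8, 2.5]
width: 0.004
gripper_force: 1.1
```

Request:
{"fn": "apply_moves", "kwargs": {
  "commands": [
    [0, 0, 0, -0.03, 0],
    [0, 0, 0, 0, 0]
  ]
}}

```text
clock: 20.82
position: [0.5569, 0.1312, 0.1012]
ee_rot: [3.14, -0.087, -0.001]
force: [1.0, -0.2, 2.5]
width: 0.005
gripper_force: 1.1
```

Request:
{"fn": "apply_moves", "kwargs": {
  "commands": [
    [0, 0, 0, -0.02, 0],
    [0, 0, 0, 0, 0]
  ]
}}

```text
clock: 21.08
position: [0.5571, 0.1312, 0.1001]
ee_rot: [3.14, -0.087, 0.0]
force: [2.3, -0.5, 2.2]
width: 0.008
gripper_force: 1.2
```

Request:
{"fn": "apply_moves", "kwargs": {
  "commands": [
    [0, 0, 0, -0.02, 0],
    [0, 0, 0, 0, 0]
  ]
}}

```text
clock: 21.32
position: [0.5571, 0.1312, 0.0989]
ee_rot: [3.14, -0.087, 0.0]
force: [1.7, 0.7, 2.0]
width: 0.003
gripper_force: 1.3
```

Request:
{"fn": "apply_moves", "kwargs": {
  "commands": [
    [0, 0, 0, -0.02, 0],
    [0, 0, 0, 0, 0]
  ]
}}

```text
clock: 21.58
position: [0.5573, 0.1312, 0.0978]
ee_rot: [3.14, -0.087, 0.001]
force: [1.7, -0.2, 4.2]
width: 0.002
gripper_force: 2.1
```

Request:
{"fn": "apply_moves", "kwargs": {
  "commands": [
    [0, 0, 0, -0.02, 0],
    [0, 0, 0, 0, 0]
  ]
}}

```text
clock: 21.82
position: [0.5574, 0.1313, 0.0969]
ee_rot: [-3.14, 0.087, -0.001]
force: [2.0, -0.7, 7.2]
width: 0.001
gripper_force: 3.7
```

Request:
{"fn": "apply_moves", "kwargs": {
  "commands": [
    [0, 0, 0, -0.02, 0],
    [0, 0, 0, 0, 0]
  ]
}}

```text
clock: 22.08
position: [0.5575, 0.1313, 0.0961]
ee_rot: [-3.14, 0.087, -0.002]
force: [0.9, -2.0, 9.9]
width: 0.001
gripper_force: 5.4
```

Request:
{"fn": "apply_moves", "kwargs": {
  "commands": [
    [0, 0, 0, -0.015, 0],
    [0, 0, 0, 0, 0],
    [0, 0, 0, 0, 0]
  ]
}}

```text
clock: 22.45
position: [0.5575, 0.1313, 0.0954]
ee_rot: [-3.14, 0.087, -0.002]
force: [-0.7, -0.6, 13.3]
width: 0.006
gripper_force: 6.5
```

The force is climbing at about the cushion's rate, so the lever is at its hard stop. Backing off upward and to the side, then looking.

Request:
{"fn": "apply_moves", "kwargs": {
  "commands": [
    [0, 0, 0, 0.1, 0],
    [0, 0, 0, 0.3, 0],
    [0, 0, 0, 0.6, 0],
    [0, 0, 0, 0.6, 0],
    [0, 0, 0, 0.6, 0],
    [0, 0, -0.3, 0.1, 0],
    [0, 0, -0.6, 0, 0],
    [0, 0, -0.6, 0, 0],
    [0, 0, -0.6, 0, 0],
    [0, 0, -0.5, 0, 0],
    [0, 0, 0, 0, 0],
    [0, 0, 0, 0, 0]
  ]
}}

```text
clock: 23.95
position: [0.5562, -0.0245, 0.2315]
ee_rot: [-3.14, 0.087, 0.003]
force: [-1.0, 0.4, -0.6]
width: 0.006
gripper_force: 0.0
```

Run:
```python
from h import *
s=observe(); print(s["clock"],s["position"],s["force"],s["width"])
v,u=np.mgrid[0:480,0:640]
for n in ("top","side"):
    im,d,p=snap(n); cv2.imwrite(f"pics/{n}3.png",im[...,::-1]); c=cloud(p,d); z=c[...,2]; hsv=cv2.cvtColor(im,cv2.COLOR_RGB2HSV)
    H,S,V=[hsv[...,i].astype(int) for i in range(3)]
    b={"top":(u>225)&(u<320)&(v>220)&(v<315),"side":(u>280)&(u<360)&(v>230)&(v<320)}[n]
    for nm,m in dict(green=b&(H>60)&(H<95)&(S>90),red=b&((H<6)|(H>174))&(S>190)&(V>150)&(z>.07)).items():
        m=m&(d>0); print(n,nm,m.sum(),np.median(c[m],0).round(4),np.percentile(z[m],[5,50,95]).round(4))
        if nm=="green": 
            t=m&(z<.085); k=ray(p,np.c_[u[t],v[t]],.073)[:,:2].astype(np.float32); print("  flange",cv2.minAreaRect(k),np.median(z[t]))
a=cv2.imread("pics/top3.png")[200:320,220:340]; b=cv2.imread("pics/side3.png")[210:330,270:390]
cv2.imwrite("pics/c3.png",cv2.resize(np.hstack([a,b]),None,fx=3.3,fy=3.3,interpolation=cv2.INTER_CUBIC))
```

```text
23.95 [ 0.55624146 -0.02446485  0.23151941] [-1.00832479  0.36044711 -0.56024074] 0.00573302920843798
top green 928 [0.4938 0.1266 0.0728] [0.0694 0.0728 0.1118]
  flange ((0.4920535981655121, 0.13370725512504578), (0.07393813878297806, 0.09721619635820389), 86.47925567626953) 0.07251901670124994
top red 73 [0.5527 0.1294 0.0986] [0.0953 0.0986 0.1017]
side green 612 [0.4819 0.1544 0.0738] [0.0712 0.0738 0.1128]
  flange ((0.49224939942359924, 0.1371665894985199), (0.07510227710008621, 0.0974130854010582), 87.53994750976562) 0.07355617074178755
side red 49 [0.5535 0.1351 0.0993] [0.0968 0.0993 0.1008]
```

View pics/c3.png

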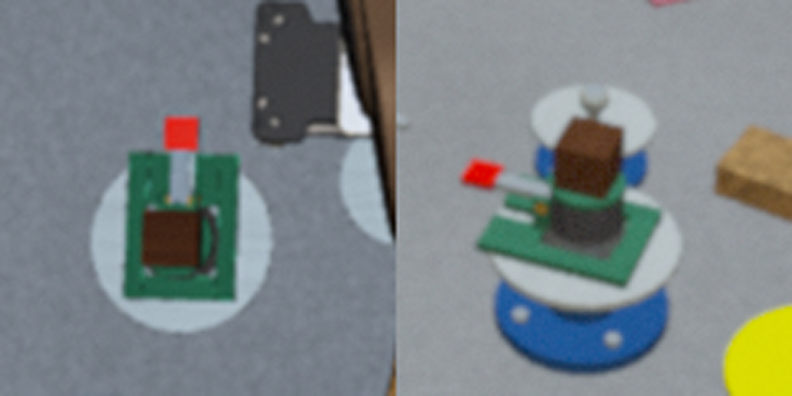

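The pad (left half (182,133), right half (482,174)) is now level at z 99 mm, 71 mm out, which matches the fully-down figures. The head hasn't shifted and the robot is clear of it, so I'm handing in.

```bash
python3 -c "
from h import *
print(arm.sign_off())"
```

```text
the job is handed in; nothing more can be done
None
```

The carving head is fully home on the large blue-footed stand with the red lever pressed all the way down, the robot is clear of it, and the job is handed in; the hand-in returned no verdict.

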